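# Unpack a transformer from its slide-lid box

## Robot

A 6-joint arm with a two-finger parallel gripper is mounted at the origin on the work surface. World frame = base frame: x ahead of the robot, y to its left, z up, the work surface at z = 0. Lengths are in mm, angles in rad, forces in N, time in s.
With the tool pointing down it reaches from about 300 to 775 mm from the base axis. Payload 14.6 kg.
Tool frame: the origin (TCP) lies at the very end of the fingers, on their centre line; the grasp point (between the pads) lies 19 mm behind it; z points along the fingers, y is the line along which they close (so a half turn about z gives the same grasp; the last joint's range is limited). The gripper opens to 94 mm and grips with 3 to 60 N. Pads are 16 mm wide; open, the fingers measure 119 mm over their backs; the gripper's body (75 mm by 177 mm) begins 78 mm behind the grasp point.
Start: joints at [-1.394, 0.3, 1.521, -0, 1.321, -0.067], TCP at [132.759, -533.727, 205.446] pointing down, gripper open.
Joint ranges: [-3.03, 3.03], [-0.79, 2.21], [0.23, 2.52], [-1.04, 4.18], [0, 3.07], [-2.55, 2.55]. Speed limits (rad/s): [2.22, 2.22, 2.57, 3.14, 3.14, 3.14].

## Interface

Orientations are given as [roll, pitch, yaw] about the fixed x, y, z axes, in that order (R = Rz(yaw) Ry(pitch) Rx(roll)).
In Python, from cell import manip, camera, get_calibration gives the robot as it stands. The module is installed in compiled form; this text tells all that it offers.
- The arm moves only by the tool jog_arm, never from a script. Its argument "plan" is one flat list of numbers, 6 for each row, row after row: the shift along the world's x, y, z in m, then the turn, a rotation vector about the world's x, y, z in degrees. A call has 1 to 20 rows; each row is the pose to reach, as a shift and turn from the pose commanded when the call began; what a row does not reach only later rows make up. A row lasts 1/10 s, in which the tool goes at most 50 mm and 8.59 degrees, less where a joint would pass 70% of its speed; a pose out of reach is approached as far as the arm can. A call with a gripper value outside its range is refused whole. "claw" is the finger opening in m, from 0 to 0.094, set as the call begins (left out, the last holds). The fingers move at their own pace and stop on an object; "force" is the grip in N (left out, the last holds). Time passes only in rows, so rows that repeat a pose let the fingers close. It gives the time, the measured TCP pose, the force, the opening and the grip force at its end, in the units of the state.
- manip.read_state(): the state, without advancing time (a new reading comes with each control period).
- camera(name): name is "scene" or "side" or "wrist"; returns (picture, depth): 420x560x3 uint8, red, green, blue; 420x560 float32, mm along the optical axis (not along the pixel's ray), 0 where there is no reading.
- get_calibration(name): a dict with "fx", "fy", "cx", "cy" (pixels), "origin" and "attitude" of the camera in the world. Camera axes: x right, y down, z forward; pixel columns grow to the right and rows downward; lengths in mm; the calibration is good to about 2 mm. A picture is of the moment at which its call begins: read the wrist's pose just before it. get_calibration takes no time and is no camera call; for the wrist camera it gives the pose at the moment of the call.
- manip.sign_off(): hands the job in; it is judged then, once.
The state is a dict: "clock": time; "joints": joint angles; "qd": joint speeds; "effort": joint torques, N m; "eef_pos": TCP position; "eef_rot": TCP orientation; "wrist_force": force on the tool from outside, world axes, zero at the start; "moment": the same for the moment, N m; "finger_gap": finger opening in mm; "finger_force": force on a finger pad.
Only numpy, scipy, OpenCV 4.12 (cv2) and the standard library are available. Lean on these libraries where they do the work, as an engineer would, in place of code of your own. Each camera call takes 0.05 s, during which the arm holds its last target. There are 200 camera calls.

## Task

Unpack the transformer from the wooden slide-lid box: lift the pull end of the lid over the stop lip, draw the lid nearly half way out (about 85 mm) and let go of it there, then take it afresh by its two long edges, nearer its middle than the pull, slide it clear of the grooves and lay it flat, pull upwards, wholly on the black mat. Then take the transformer out of the box and set it gently, on its foot plate, in the grey tray. Leave the tin, jar and spray can where they are.

Things in the scene. Friction and masses are not known exactly. Their poses are not given: they have to be found in the camera images.
- box: Brown wooden box fixed to the bench, 206 x 80 mm, 73 mm high. Origin: centre of its underside; x along its length to the closed rear, z up; the lid slides out to -x (front). Inside: 50 mm wide, x = -93 to +96 mm, floor 6 mm above the bench. The lid lies on two ledges 54 mm above the bench, between side strips 63 mm apart and 68 mm high.
- lip (a point): Middle of the top of the stop lip, across the box's front end (box x = -103 to -97 mm), 5 mm above the ledges, in the way of the lid's front end. A lid drawn out 65 to 105 mm rests by itself, nearly level, on the lip and in the grooves.
- rail_front (a point): Middle between the front ends of the two upper rails, at the height of their underside (14 mm above the ledges: 8 mm play over the lid), at box x = -18 mm. The rails cover the lid's edges from here to the rear; in front the grooves are open at the top. Drawn out more than about 115 mm, the lid is free of the rails and can be lifted.
- lid_mid (a point): Centre of the lid (mid-thickness): loose light plywood plate 190 x 60 x 6 mm, 0.11 kg; x along its length to its rear, z up. Starts closed on the ledges, centred on the box and in line with it. Pull: dark wooden bar across its top, centre line at x = -75 mm, 12 mm thick (x), 40 mm wide (y), 25 mm above the lid's top face. Drawn out = moved towards the box's -x.
- lid_front (a point): Middle of the lid's front end (the pull's end), at x = -95 mm from the lid's centre, half-way through its thickness.
- lid_rear (a point): Middle of the lid's rear end, at x = +95 mm from the lid's centre, half-way through its thickness.
- lid: The same lid: origin at the centre of its underside, 3 mm below point lid_mid.
- transformer_mid (a point): Centre of the transformer, 20 mm above its underside. It stands on the box's floor under the lid, its x along the box's x within 3 degrees. About 0.42 kg, 40 mm high: steel foot plate 74 x 40 x 4 mm, dark steel core 50 (x) x 26 (y) mm, pale coil 30 (x) x 40 (y) mm, 9 to 35 mm high. Grip the flat core ends at x = -25 and +25 mm.
- transformer: The same transformer: origin at the centre of its underside, 20 mm below point transformer_mid.
- mat: Black rubber mat, fixed on the bench, 250 mm (x) x 130 mm (y), 4 mm thick; origin at the centre of its underside. It may be left or right of the box.
- tray: Grey open plastic tray, fixed on the bench, 200 mm (x) x 130 mm (y), 25 mm high, walls 5 mm, inner floor 5 mm above the bench; origin at the centre of its underside. It may be left or right of the box.
- tin: Bystander: flat aluminium tin, 54 mm across, 20 mm high; origin under its centre.
- jar: Bystander: glass jar with a green cap, 60 mm across, 85 mm high; origin under its centre.
- spray: Bystander: spray can, 52 mm across, 160 mm high; origin under its centre.
Mind the look-alikes: they are no part of the job. What is shaped like the box but blue is not meant. Of the things that look like the lid, the smaller one is meant.

How it is judged (in metres and radians):
On the way, in this order (a step that is already met when the one before it is completed fails the run):
1. the lid is drawn out 65 to 108 mm over the lip and let go, its rear end still in the grooves (x of lid_mid in the frame of box between -0.108 and -0.065 m and z of lid_rear in the frame of box below 0.072 m and z of lid_front in the frame of box above 0.05 m and y of lid_mid in the frame of box between -0.02 and 0.02 m and contact force between the fingers and lid below 0.1 N and linear speed of lid below 0.03 m/s), for 0.2 s.
2. the lid is slid clear and held behind the pull (the grasp at least 15 mm nearer its middle) (x of lid_mid in the frame of box below -0.108 m and x of the grasp point in the frame of lid_mid above -0.06 m and contact force between the fingers and lid above 0.5 N), for 0.1 s.
3. the lid lies flat on the mat, let go, with the transformer still in the box (x of lid_front in the frame of mat between -0.127 and 0.127 m and y of lid_front in the frame of mat between -0.038 and 0.038 m and x of lid_rear in the frame of mat between -0.127 and 0.127 m and y of lid_rear in the frame of mat between -0.038 and 0.038 m and z of lid_mid in the frame of mat below 0.012 m and angle between lid_mid's own z axis and vertical below 0.08 rad and contact force between the fingers and lid below 0.1 N and linear speed of lid below 0.02 m/s and x of transformer_mid in the frame of box between -0.1 and 0.1 m and y of transformer_mid in the frame of box between -0.03 and 0.03 m), for 0.2 s.
At the end, for the whole second after the job is handed in: The lid lies at rest, flat (within 5 degrees), pull up, wholly on the mat (both end middles within the mat's length and within 38 mm of its centre line), and the transformer stands at rest upright (within 6 degrees) on its foot plate on the tray's floor; both are released (x of lid_front in the frame of mat between -0.127 and 0.127 m and y of lid_front in the frame of mat between -0.038 and 0.038 m and x of lid_rear in the frame of mat between -0.127 and 0.127 m and y of lid_rear in the frame of mat between -0.038 and 0.038 m and z of lid_mid in the frame of mat below 0.012 m and angle between lid_mid's own z axis and vertical below 0.08 rad and x of transformer_mid in the frame of tray between -0.08 and 0.08 m and y of transformer_mid in the frame of tray between -0.046 and 0.046 m and z of transformer_mid in the frame of tray below 0.031 m and angle between transformer_mid's own z axis and vertical below 0.1 rad and linear speed of each of lid, transformer below 0.02 m/s and contact force between the fingers and lid below 0.1 N and contact force between the fingers and transformer below 0.1 N); the robot touches nothing.
It fails at once if a bystander (tin, jar, spray can) is moved more than 30 mm (distance of any of tin, jar, spray from where it was at the start of the episode above 0.03 m).
It fails at once if the transformer is dropped or knocked hard into the tray (over 60 N) (contact force between transformer and tray above 60 N).
It also fails if it takes over 72 s, if anything falls off the work surface, if the arm or the gripper's body presses on something with over 40 N, if the wrist force passes 120 N, or if a joint passes its speed limit or range.

## Working session

There is one attempt and no reset: what is moved stays moved. The work goes in short steps, Python scripts to look and compute and a tool call to move; the robot and the scene stay as the last step left them, time stands still between calls to the robot, and variables do not carry over. Pictures are saved under pics/ and viewed, at most 10 in all, crops included, and the job is handed in when it is done.

Besides the shell and the picture viewer there is one more tool, called after "Emit:" as a command line: name --argument value ..., lists and objects as JSON in quotes. jog_arm: Moves the arm, as the interface text tells. Its arguments: {"type":"object","properties":{"plan":{"type":"array"},"claw":{"type":"number"},"force":{"type":"number"}},"required":["plan"]}

```bash
mkdir -p pics; cat > h.py <<'E'
import numpy as np, cv2
from scipy.spatial.transform import Rotation as R
from cell import manip, camera, get_calibration
def att(c):
    a=np.array(c["attitude"],float)
    return a if a.shape==(3,3) else (R.from_euler('xyz',a).as_matrix() if a.size==3 else R.from_quat(a).as_matrix())
def look(n,png=None):
    c=get_calibration(n); p,d=camera(n)
    if png: cv2.imwrite('pics/'+png,p[:,:,::-1])
    return c,p,d
def cloud(c,d):
    v,u=np.mgrid[:d.shape[0],:d.shape[1]]
    P=np.dstack([(u-c["cx"])/c["fx"]*d,(v-c["cy"])/c["fy"]*d,d])
    return P@att(c).T+np.array(c["origin"])
def ray(c,u,v,z):
    r=att(c)@np.array([(u-c["cx"])/c["fx"],(v-c["cy"])/c["fy"],1.]); o=np.array(c["origin"])
    return o+r*(z-o[2])/r[2]
E
python3 - <<'E'
from h import *
print(get_calibration('scene'));print(get_calibration('side'));print(get_calibration('wrist'))
a=look('scene','s0.png');b=look('side','d0.png')
for n,(c,p,d) in (('scene',a),('side',b)): np.savez(n+'0.npz',p=p,d=d)
print(manip.read_state())
E
```

```text
{'fx': 541.1145505120534, 'fy': 541.1145505120534, 'cx': 284.11508276397836, 'cy': 215.22901771442415, 'origin': array([1097.78047442, -580.24028579,  930.45629719]), 'attitude': array([-2.35722795,  0.00830448,  0.8033773 ])}
{'fx': 386.7497815388762, 'fy': 386.7497815388762, 'cx': 276.78176874476685, 'cy': 202.37585502792447, 'origin': array([-149.89102163,  602.006422  ,  781.8860846 ]), 'attitude': array([-2.25279014,  0.02200989, -2.35595024])}
{'fx': 304.1631424163455, 'fy': 304.1631424163455, 'cx': 280.9486774774618, 'cy': 210.52323429051052, 'origin': array([ 203.73897591, -515.74187575,  384.50411685]), 'attitude': array([ 2.88924052e+00,  1.64502713e-03, -1.32611801e+00])}
{'clock': 0.1, 'joints': array([-1.39358910e+00,  3.00406783e-01,  1.52150020e+00, -3.62369974e-05,
        1.32068599e+00, -6.65864703e-02]), 'qd': array([-8.87397380e-04, -6.08965190e-04, -2.37595366e-03, -1.06725833e-03,
        5.54469884e-04,  9.54402372e-05]), 'effort': array([ 6.31894327e-04, -5.32644188e+01, -3.53283012e+01,  7.09981145e-02,
        2.34709441e-02, -4.80254232e-05]), 'eef_pos': array([ 132.7176151 , -533.51534605,  204.9558206 ]), 'eef_rot': array([-3.14059221e+00, -3.15360794e-05,  2.43802666e-01]), 'wrist_force': array([-0.77171984, -0.43256757, -0.07447938]), 'moment': array([ 0.0438674 ,  0.03001791, -0.00751825]), 'finger_force': 0.0, 'finger_gap': 94.05896325010399}
```

View pics/s0.png

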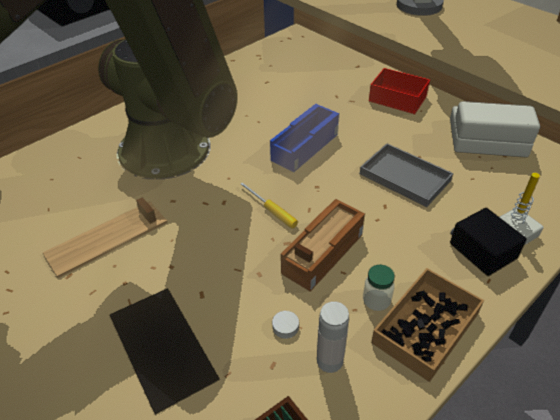

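View pics/d0.png

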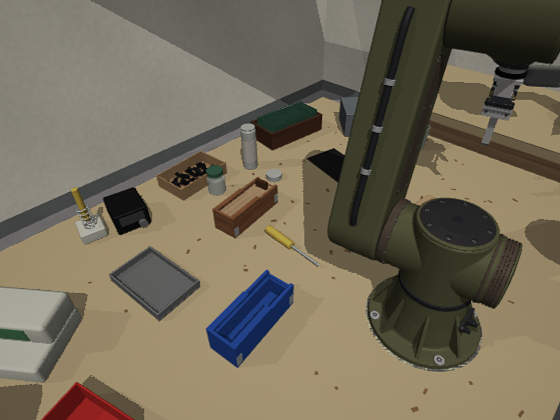

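The scene view shows the brown box at about (322,243), with the lid's pull at (304,252) towards its lower-left end. The mat is at (165,350), the tray at (406,173), the tin at (286,323), the jar at (379,285) and the spray can at (333,335). The larger look-alike lid lies on the bench at (100,240). The side view agrees. Next I measure with depth.

```bash
python3 - <<'E'
from h import *
def rect(Q,n):
    r=cv2.minAreaRect(Q[:,:2].astype(np.float32)); b=cv2.boxPoints(r); e=b[1]-b[0],b[2]-b[1]
    l=max(e,key=np.linalg.norm)
    print(n,len(Q),'c',np.round(r[0],1),'size',np.round(r[1],1),'long axis deg',round(np.degrees(np.arctan2(l[1],l[0]))%180,2),'z',np.round(np.percentile(Q[:,2],[5,50,95]),1))
def blob(m,u,v):
    n,L,s,_=cv2.connectedComponentsWithStats(m.astype(np.uint8)); return L==L[v,u]
C={}
for name in('scene','side'):
    f=np.load(name+'0.npz');c=get_calibration(name);P=cloud(c,f['d']);p=f['p'].astype(int);z=P[:,:,2]; C[name]=(c,p,P,z)
hsv={k:cv2.cvtColor(v[1].astype(np.uint8),cv2.COLOR_RGB2HSV) for k,v in C.items()}
for name,seeds in (('scene',dict(boxrim=(322,243),tray=(406,173),jar=(379,285),tin=(286,323),spray=(333,335))),('side',dict(boxrim=(246,205),tray=(154,282),jar=(216,180),tin=(274,176),spray=(248,150)))):
    c,p,P,z=C[name]; print(name,'bench z',np.median(z[z<15]))
    m=(z>10)&(z<250)
    for n,(u,v) in seeds.items():
        w=np.zeros_like(m); w[max(v-70,0):v+70,max(0,u-80):u+80]=1
        mm=m&w
        if n=='boxrim': w2=w&(z>64)&(z<76)&(abs(P[:,:,0]-P[v,u,0])<130)&(abs(P[:,:,1]-P[v,u,1])<130); Q=P[w2&(hsv[name][:,:,1]>60)]
        elif n=='tray': Q=P[w&(z>20)&(z<30)&(hsv[name][:,:,1]<60)]
        else:
            top=dict(jar=85,tin=20,spray=160)[n]; Q=P[w&(abs(z-top)<4)&(np.hypot(P[:,:,0]-P[v,u,0],P[:,:,1]-P[v,u,1])<90)]
        if len(Q)>4: rect(Q,n)
    if name=='scene':
        mm=blob((p.sum(2)<130)&(z<12)&(z>-8)&(np.arange(560)[None]<235)&(np.arange(420)[:,None]>285),165,350); rect(P[mm],'mat')
    # pull top
    w=(z>78)&(z<90); u,v=seeds['boxrim']; w[:, :u-60]=0; w[:,u+50:]=0; w[:v-50]=0; w[v+45:]=0
    Q=P[w]
    if len(Q)>4: rect(Q,'pull')
E
```

```text
scene bench z 0.2024253875060822
boxrim 1148 c [574.9  35.4] size [ 82.5 210.9] long axis deg 97.93 z [64.8 71.3 75.2]
tray 722 c [576.6 396.2] size [414.1 471. ] long axis deg 144.86 z [20.5 24.2 28.8]
jar 448 c [740.8  22. ] size [52.4 52.3] long axis deg 41.29 z [82.5 85.5 87.9]
tin 492 c [ 655.3 -160.5] size [53.3 54. ] long axis deg 96.84 z [17.3 20.2 22.9]
spray 523 c [ 769.6 -153.4] size [46.  48.7] long axis deg 132.79 z [158.1 160.4 162.8]
mat 7277 c [ 516.  -363.7] size [128.3 252.5] long axis deg 167.41 z [1.7 4.4 7.3]
pull 169 c [635.6  37.2] size [173.7 142. ] long axis deg 14.33 z [79.9 84.3 87.4]
side bench z -2.035713073794568
boxrim 556 c [569.3  37.3] size [ 83.8 207.3] long axis deg 98.51 z [64.9 70.7 73.4]
tray 700 c [586.7 400.5] size [289.5 525.7] long axis deg 153.6 z [20.5 23.7 28.5]
jar 117 c [733.7  28.4] size [48.3 50.4] long axis deg 142.33 z [81.6 83.4 85.6]
tin 107 c [ 650.5 -155.6] size [48.7 52.8] long axis deg 134.73 z [16.4 17.8 20.4]
spray 76 c [ 763.9 -148.7] size [45.6 45.7] long axis deg 127.58 z [156.5 158.  159.4]
pull 181 c [663.6  -9.7] size [213.2  52.3] long axis deg 27.51 z [79.  83.1 85.6]
```

Emit:
jog_arm --plan '[0.03,0.033,0.002,0,0,-1,0.06,0.066,0.005,0,0,-2,0.1,0.11,0.01,0,0,-3,0.14,0.154,0.015,0,0,-4,0.18,0.198,0.02,0,0,-5,0.21,0.231,0.025,0,0,-5.8,0.24,0.264,0.025,0,0,-5.8,0.27,0.298,0.025,0,0,-5.8,0.3,0.331,0.025,0,0,-5.8,0.33,0.364,0.025,0,0,-5.8,0.36,0.397,0.025,0,0,-5.8,0.39,0.43,0.025,0,0,-5.8,0.41,0.452,0.025,0,0,-5.8,0.43,0.474,0.025,0,0,-5.8,0.44,0.485,0.025,0,0,-5.8,0.45,0.496,0.025,0,0,-5.8,0.45,0.496,0.025,0,0,-5.8,0.45,0.496,0.025,0,0,-5.8]' --claw 0.04 --force 30

```text
clock: 1.9
eef_pos: [582.4, -38.3, 230.4]
eef_rot: [3.142, 0.0, 0.142]
wrist_force: [-1.0, -1.2, 0.6]
finger_gap: 40.2
finger_force: 0.0
```

```bash
python3 - <<'E'
from h import *
s=manip.read_state();print(s['clock'],s['eef_pos'],s['eef_rot'],s['wrist_force'],s['joints'])
c,p,d=look('wrist','w0.png'); np.savez('w0.npz',p=p,d=d,o=c['origin'],a=c['attitude'])
P=cloud(c,d);print(c['origin'],c['attitude'],'bench',np.median(P[:,:,2][abs(P[:,:,2])<10]))
def rect(Q,n):
    r=cv2.minAreaRect(Q[:,:2].astype(np.float32)); b=cv2.boxPoints(r); l=max((b[1]-b[0],b[2]-b[1]),key=np.linalg.norm)
    print(n,len(Q),np.round(r[0],1),np.round(r[1],1),round(np.degrees(np.arctan2(l[1],l[0]))%180,2),np.round(np.percentile(Q[:,2],[5,50,95]),1))
X,Y,Z=P[...,0],P[...,1],P[...,2]
near=(abs(X-572)<90)&(abs(Y-36)<130)
rect(P[near&(Z>62)&(Z<78)],'rim'); rect(P[near&(Z>81)&(Z<90)],'pull')
for lo in (50,56,62,68,72,76,80,84): print(lo,(near&(Z>lo)&(Z<=lo+4)).sum())
for name in('scene','side'):
    f=np.load(name+'0.npz');c=get_calibration(name);P=cloud(c,f['d']);X,Y,Z=P[...,0],P[...,1],P[...,2]
    v,u=(173,406) if name=='scene' else (282,154)
    a=P[v,u];m=(Z>12)&(Z<33)&(np.hypot(X-a[0],Y-a[1])<150)
    n,L,s,_=cv2.connectedComponentsWithStats(m.astype(np.uint8));k=1+np.argmax(s[1:,4]);m=(L==k); rect(P[m&(Z>19)],'tray '+name)
E
```

```text
1.9 [582.41934867 -38.34400996 230.36887038] [3.14153322e+00 3.14664004e-04 1.42234017e-01] [-0.96743879 -1.23809216  0.62266798] [-1.28421918e-01  3.58549593e-01  1.38547385e+00 -1.43537640e-04
  1.39785653e+00  1.30016510e+00]
[654.8752914  -27.60321789 409.9548911 ] [ 2.88878261e+00  4.54188229e-04 -1.42768829e+00] bench 0.48210513714880676
rim 4779 [572.4  35.5] [ 80.1 206.5] 98.15 [64.4 72.8 74.5]
pull 396 [582.9 -39. ] [40.1 11.1] 8.38 [84.1 85.4 86.5]
50 201
56 2346
62 421
68 958
72 3008
76 4
80 23
84 379
tray scene 591 [543.8 379.1] [202.4 138.7] 5.96 [19.6 23.8 27.9]
tray side 547 [538.1 382.9] [201.6 131.3] 6.58 [19.7 23.3 25.7]
```

View pics/w0.png

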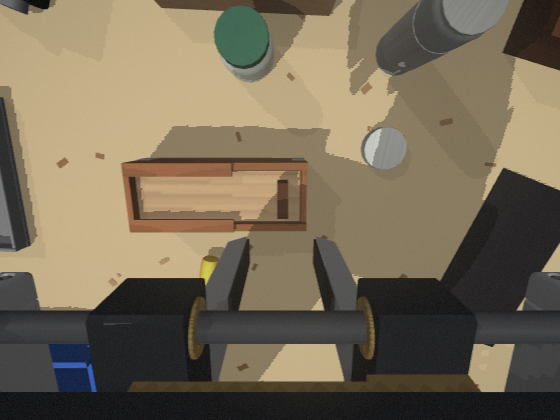

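The wrist view shows the box with the pull at (282,198) between the finger directions. The rim measures 80x206 and the pull 40x11, both as given, and the pull sits 75 mm from the box centre. I descend and grip the pull.

Emit:
jog_arm --plan '[0,-0.0005,-0.03,0,0,0,0.0005,-0.0005,-0.07,0,0,0,0.0005,-0.0005,-0.11,0,0,0,0.0005,-0.0005,-0.135,0,0,0,0.0005,-0.0005,-0.15,0,0,0,0.0005,-0.0005,-0.16,0,0,0,0.0005,-0.0005,-0.165,0,0,0,0.0005,-0.0005,-0.165,0,0,0]'

```text
clock: 2.75
eef_pos: [583.5, -38.4, 65.8]
eef_rot: [3.141, -0.001, 0.142]
wrist_force: [1.4, -0.0, 0.1]
finger_gap: 40.3
finger_force: 0.0
```

Emit:
jog_arm --plan '[0,0,0,0,0,0,0,0,0,0,0,0,0,0,0,0,0,0,0,0,0,0,0,0,0,0,0,0,0,0,0,0,0,0,0,0]' --claw 0.006 --force 25

```text
clock: 3.35
eef_pos: [583.4, -38.4, 65.8]
eef_rot: [3.141, -0.001, 0.143]
wrist_force: [-0.2, -1.1, 3.3]
finger_gap: 11.8
finger_force: 25.0
```

Gripped (11.8 mm). Next: lift 9 mm with a 3° tilt, then draw out about 88 mm.

Emit:
jog_arm --plan '[0,0,0.002,-0.7,-0.1,0,0,0,0.004,-1.3,-0.2,0,0,0,0.006,-2,-0.3,0,0,0,0.008,-2.6,-0.4,0,0,0,0.009,-3,-0.4,0,0,0,0.009,-3,-0.4,0]'

```text
clock: 3.95
eef_pos: [583.2, -38.0, 74.5]
eef_rot: [3.088, 0.001, 0.143]
wrist_force: [-0.6, -0.0, -0.4]
finger_gap: 11.6
finger_force: 25.0
```

Emit:
jog_arm --plan '[0.0006,-0.004,0,0,0,0,0.0014,-0.01,0,0,0,0,0.0023,-0.016,0,0,0,0,0.0033,-0.023,0,0,0,0,0.0043,-0.03,0,0,0,0,0.0053,-0.037,0,0,0,0,0.0063,-0.044,0,0,0,0,0.0073,-0.051,0,0,0,0,0.0083,-0.058,0,0,0,0,0.0093,-0.065,0,0,0,0,0.0103,-0.072,0,0,0,0,0.0113,-0.079,0,0,0,0,0.012,-0.084,0,0,0,0,0.0125,-0.087,0,0,0,0,0.0125,-0.087,0,0,0,0,0.0125,-0.087,0,0,0,0]'

```text
clock: 5.55
eef_pos: [595.8, -125.2, 74.5]
eef_rot: [3.089, 0.0, 0.143]
wrist_force: [0.7, -1.4, -0.5]
finger_gap: 11.9
finger_force: 25.0
```

Emit:
jog_arm --plan '[0,0,-0.0005,0,0,0,0,0,-0.0005,0,0,0,0,0,-0.0005,0,0,0,0,0,-0.0005,0,0,0,0,0,-0.0005,0,0,0]' --claw 0.03

```text
clock: 6.05
eef_pos: [595.8, -125.2, 74.0]
eef_rot: [3.089, 0.0, 0.143]
wrist_force: [0.0, 0.1, 0.0]
finger_gap: 29.9
finger_force: 0.0
```

Emit:
jog_arm --plan '[0,0,0.01,0,0,0,0,0,0.03,0,0,0,0,0,0.06,1,0.1,0,0,0,0.1,3,0.4,0,0,0,0.13,3,0.4,0,0,0,0.15,3,0.4,0,0,0,0.155,3,0.4,0,0,0,0.155,3,0.4,0]'

```text
clock: 6.85
eef_pos: [595.8, -125.2, 229.4]
eef_rot: [3.141, -0.001, 0.143]
wrist_force: [0.3, -0.6, -0.0]
finger_gap: 30.0
finger_force: 0.0
```

```bash
cat > m.py <<'E'
from h import *
B=np.array([572.4,35.5]);t=np.radians(98.15);ex=np.array([np.cos(t),np.sin(t)]);ey=np.array([-ex[1],ex[0]])
def rect(Q,n):
    r=cv2.minAreaRect(Q[:,:2].astype(np.float32)); b=cv2.boxPoints(r); l=max((b[1]-b[0],b[2]-b[1]),key=np.linalg.norm)
    print(n,len(Q),np.round(r[0],1),np.round(r[1],1),round(np.degrees(np.arctan2(l[1],l[0]))%180,2),np.round(np.percentile(Q[:,2],[5,50,95]),1))
E
python3 - <<'E'
from m import *
s=manip.read_state();print(s['clock'],s['eef_pos'],s['eef_rot'])
c,p,d=look('wrist','w1.png');P=cloud(c,d)
q=P[...,:2]-B;bx=q@ex;by=q@ey;Z=P[...,2]
n=(abs(by)<45)
rect(P[n&(Z>83)&(bx<-130)&(bx>-200)],'pull')
m=n&(Z>50)&(Z<73)&(bx<-106)&(bx>-220);rect(P[m],'lid out');print('bx,by range',np.percentile(bx[m],[1,99]),np.percentile(by[m],[1,99]))
for a in range(-190,0,15):
    k=(abs(by)<18)&(abs(bx-a)<4)&(Z>20); print(a,k.sum(),np.round(np.median(Z[k]),1) if k.any() else '',end=' | ')
E
```

```text
6.85 [ 595.81442107 -125.21377569  229.41589467] [ 3.14123255e+00 -9.13689805e-04  1.42590257e-01]
pull 42275 [ 603.7 -126.7] [55.3 70. ] 98.3 [273.6 350.8 365. ]
lid out 2965 [ 592.4 -107. ] [60.3 75.8] 97.94 [65.3 67.3 69.4]
bx,by range [-181.17674812 -106.64559194] [-29.54612636  29.71524206]
-190 224 270.0 | -175 1719 296.8 | -160 231 93.2 | -145 2365 293.7 | -130 254 67.0 | -115 210 66.2 | -100 209 65.5 | -85 676 332.0 | -70 199 64.2 | -55 209 63.5 | -40 199 62.9 | -25 206 62.0 | -10 210 61.5 |
```

View pics/w1.png

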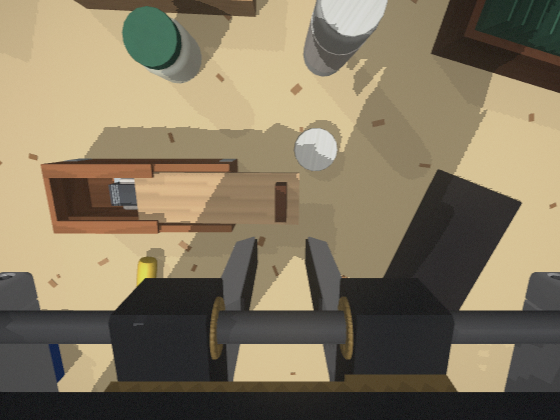

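The lid is about 87 mm out, its rear still under the rails (front end at about (299,197), pull at (281,202)), in line and centred. Now I turn 90° and take it by its edges at box x = -122.

Emit:
jog_arm --plan '[-0.001,0.005,0,0,0,8,-0.002,0.01,0,0,0,16,-0.003,0.015,0,0,0,24,-0.004,0.02,0,0,0,32,-0.005,0.025,0,0,0,40,-0.006,0.03,0,0,0,48,-0.006,0.035,0,0,0,56,-0.006,0.04,0,0,0,64,-0.006,0.04,0,0,0,72,-0.006,0.04,0,0,0,80,-0.006,0.04,-0.02,0,0,87,-0.006,0.04,-0.06,0,0,90,-0.006,0.04,-0.1,0,0,90,-0.006,0.04,-0.12,0,0,90,-0.006,0.04,-0.12,0,0,90]' --claw 0.09

```text
clock: 8.4
eef_pos: [587.6, -84.7, 104.7]
eef_rot: [-3.135, -0.003, 1.713]
wrist_force: [-0.4, 0.0, 0.7]
finger_gap: 89.9
finger_force: 0.0
```

```bash
python3 - <<'E'
from m import *
s=manip.read_state();q=s['eef_pos'][:2]-B;print(s['clock'],s['eef_pos'],s['eef_rot'],s['joints'],s['finger_gap'],'bx,by',q@ex,q@ey)
E
```

```text
8.4 [587.64331209 -84.73334269 104.66571504] [-3.13464517e+00 -2.52355530e-03  1.71343322e+00] [-2.04891984e-01  4.96650235e-01  1.49169382e+00  7.09484844e-06
  1.16064020e+00 -3.47540495e-01] 89.94025570260403 bx,by -121.17999477606533 1.9555367367610985
```

Emit:
jog_arm --plan '[0,0,-0.02,0,0,0,0,0,-0.04,0,0,0,0,0,-0.055,0,0,0,0,0,-0.062,0,0,0,0,0,-0.064,0,0,0,0,0,-0.064,0,0,0]'

```text
clock: 9.0
eef_pos: [590.0, -85.3, 45.5]
eef_rot: [3.141, 0.0, 1.713]
wrist_force: [0.6, 0.2, -0.5]
finger_gap: 89.6
finger_force: 0.0
```

Emit:
jog_arm --plan '[0,0,0,0,0,0,0,0,0,0,0,0,0,0,0,0,0,0,0,0,0,0,0,0,0,0,0,0,0,0,0,0,0,0,0,0]' --claw 0.05 --force 35

```text
clock: 9.6
eef_pos: [589.8, -85.2, 45.1]
eef_rot: [3.141, 0.0, 1.713]
wrist_force: [-0.8, -0.2, 1.1]
finger_gap: 59.4
finger_force: 35.0
```

Emit:
jog_arm --plan '[0,0,0.002,0,0,0,0.0004,-0.003,0.003,0,0,0,0.0011,-0.008,0.003,0,0,0,0.002,-0.014,0.003,0,0,0,0.0029,-0.02,0.003,0,0,0,0.0037,-0.026,0.003,0,0,0,0.0046,-0.032,0.003,0,0,0,0.0055,-0.038,0.003,0,0,0,0.0062,-0.043,0.003,0,0,0,0.0067,-0.047,0.003,0,0,0,0.0067,-0.047,0.003,0,0,0,0.0067,-0.047,0.003,0,0,0]'

```text
clock: 10.8
eef_pos: [596.4, -132.2, 47.9]
eef_rot: [-3.142, -0.0, 1.713]
wrist_force: [-0.1, -0.4, -0.7]
finger_gap: 59.3
finger_force: 35.0
```

Emit:
jog_arm --plan '[0,0,0.005,0,0,0,0,0,0.012,0,0,0,0,0,0.02,0,0,0,0,0,0.03,0,0,0,0,0,0.045,0,0,0,0.002,-0.015,0.06,0,0,0,0.004,-0.03,0.07,0,0,0,0.006,-0.045,0.08,0,0,0,0.006,-0.045,0.08,0,0,0,0.006,-0.045,0.08,0,0,0]'

```text
clock: 11.8
eef_pos: [602.2, -177.5, 127.5]
eef_rot: [-3.141, -0.0, 1.713]
wrist_force: [-0.8, 0.5, -0.9]
finger_gap: 59.5
finger_force: 35.0
```

```bash
python3 - <<'E'
from m import *
s=manip.read_state();print(s['clock'],s['eef_pos'],s['eef_rot'],s['finger_gap'],s['finger_force'])
look('wrist','w2.png')
c,p,d=look('scene','s2.png'); Q=cloud(c,d)
e=s['eef_pos'][:2]
q=Q[...,:2]-e;bx=q@ex;by=q@ey;Z=Q[...,2]
h=cv2.cvtColor(p,cv2.COLOR_RGB2HSV)
m=(abs(by)<28)&(abs(bx)<150)&(Z>95)&(Z<165)&(h[...,1]>50)
for a in range(-80,150,15):
    k=m&(abs(bx-a)<4)
    if k.sum()>5: print(a,k.sum(),np.round(np.median(Z[k]),1),np.round(np.ptp(by[k])))
# mat, tray refined with wrist-independent scene
E
```

```text
11.8 [ 602.21685917 -177.46226659  127.52069286] [-3.14106257e+00 -3.67845594e-04  1.71252108e+00] 59.49216408220657 34.98635530471802
-50 122 150.4 55.0
-35 27 152.7 54.0
-20 45 148.8 53.0
-5 107 148.6 55.0
10 84 148.2 47.0
25 14 146.9 10.0
115 15 145.0 18.0
130 32 143.3 55.0
```

View pics/s2.png

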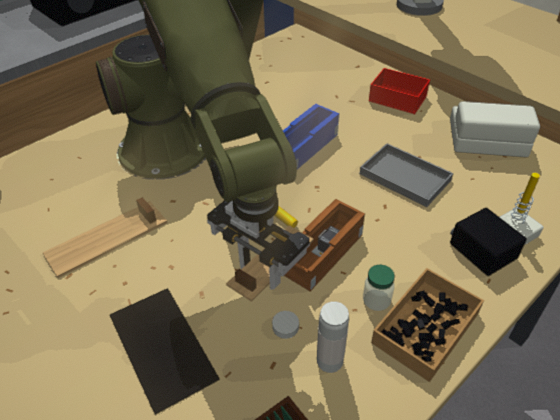

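The scene view shows the lid in the gripper in front of the box (pull at about (243,278)), with the transformer visible in the box at (325,237). The front is 2.3° up. I carry the lid to the mat and turn it 69°.

Emit:
jog_arm --plan '[-0.003,-0.012,0,0,0,4,-0.008,-0.03,0,0,0,10,-0.014,-0.05,0,0,0,17,-0.02,-0.07,0,0,0,24,-0.026,-0.09,0,0,0,31,-0.032,-0.11,0,0,0,38,-0.037,-0.13,0,0,0,45,-0.042,-0.15,-0.005,0,0,52,-0.047,-0.17,-0.01,0,0,59,-0.052,-0.187,-0.015,0,0,65,-0.054,-0.1935,-0.02,0,0,69.3,-0.054,-0.1935,-0.03,0,0,69.3,-0.054,-0.1935,-0.03,0,0,69.3]'

```text
clock: 13.2
eef_pos: [548.0, -369.6, 95.8]
eef_rot: [3.14, -0.003, 2.921]
wrist_force: [-0.2, 1.3, -1.2]
finger_gap: 58.9
finger_force: 35.0
```

Emit:
jog_arm --plan '[0,0,-0.01,0.2,1,0,0,0,-0.025,0.5,2.2,0,0,0,-0.04,0.5,2.2,0,0,0,-0.05,0.5,2.2,0,0,0,-0.05,0.5,2.2,0,0,0,-0.05,0.5,2.2,0]'

```text
clock: 13.8
eef_pos: [548.5, -370.7, 47.9]
eef_rot: [3.141, -0.039, 2.923]
wrist_force: [0.9, 0.7, -0.9]
finger_gap: 59.4
finger_force: 35.0
```

```bash
python3 - <<'E'
from m import *
s=manip.read_state();print(s['clock'],s['eef_pos'],s['eef_rot'],s['finger_gap'])
c,p,d=look('scene','s3.png'); Q=cloud(c,d); h=cv2.cvtColor(p,cv2.COLOR_RGB2HSV)
e=s['eef_pos'][:2]; t=np.radians(167.5);fx=np.array([np.cos(t),np.sin(t)]);fy=np.array([-fx[1],fx[0]])
q=Q[...,:2]-e;bx=q@fx;by=q@fy;Z=Q[...,2]
m=(abs(by)<32)&(abs(bx-35)<110)&(Z>50)&(Z<76)&(h[...,1]>50)
for a in range(-80,150,20):
    k=m&(abs(bx-a)<6)
    if k.sum()>5: print(a,k.sum(),np.round(np.median(Z[k]),1),np.round(np.percentile(by[k],[1,99])))
cv2.imwrite('pics/s3c.png',cv2.resize(p[190:420,60:340,::-1],None,fx=2,fy=2))
E
```

```text
13.8 [ 548.46858373 -370.73893331   47.90047186] [ 3.14133426 -0.03944932  2.92273264] 59.391111636708125
-60 225 68.2 [-31.  28.]
-40 64 69.1 [-31.  28.]
-20 148 68.9 [-31.  29.]
0 182 68.9 [-31.  27.]
20 168 68.7 [-30.  23.]
40 91 69.4 [-30.  22.]
```

View pics/s3c.png

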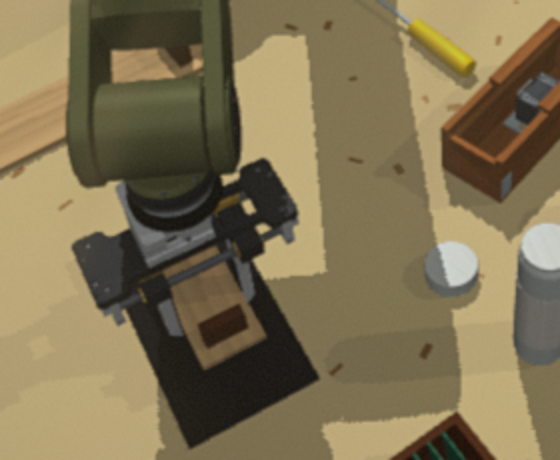

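The crop shows the lid level over the mat, with the pull at (223,327) and everything within the mat outline. I lower it and release.

Emit:
jog_arm --plan '[0,0,-0.012,0,0,0,0,0,-0.024,0,0,0,0,0,-0.034,0,0,0,0,0,-0.039,0,0,0,0,0,-0.0415,0,0,0,0,0,-0.0415,0,0,0,0,0,-0.0415,0,0,0]'

```text
clock: 14.55
eef_pos: [548.7, -370.9, 6.8]
eef_rot: [-3.142, -0.039, 2.923]
wrist_force: [0.7, -0.4, -0.8]
finger_gap: 59.5
finger_force: 35.0
```

Emit:
jog_arm --plan '[0,0,0,0,0,0,0,0,0,0,0,0,0,0,0,0,0,0,0,0,0,0,0,0,0,0,0,0,0,0,0,0,0,0,0,0,0,0,0,0,0,0,0,0,0,0,0,0]' --claw 0.08

```text
clock: 15.35
eef_pos: [548.4, -370.7, 6.4]
eef_rot: [3.141, -0.039, 2.923]
wrist_force: [-0.2, 1.0, -0.1]
finger_gap: 80.0
finger_force: 0.0
```

Emit:
jog_arm --plan '[0,0,0.015,0,0,0,0,0,0.05,0,0,0,0,0,0.1,-0.5,-2.2,0,0,0.01,0.14,-0.5,-2.2,0,0,0.03,0.17,-0.5,-2.2,0,0,0.05,0.18,-0.5,-2.2,0,0,0.05,0.18,-0.5,-2.2,0]'

```text
clock: 16.05
eef_pos: [549.3, -319.4, 190.1]
eef_rot: [-3.14, 0.004, 2.925]
wrist_force: [0.2, -0.9, -0.2]
finger_gap: 79.7
finger_force: 0.0
```

```bash
python3 - <<'E'
from m import *
s=manip.read_state();print(s['clock'],s['eef_pos'],s['eef_rot'],s['finger_gap'],s['joints'])
c,p,d=look('scene','s4.png'); P=cloud(c,d); h=cv2.cvtColor(p,cv2.COLOR_RGB2HSV);Z=P[...,2]
M=np.array([516.,-363.7])
m=(np.hypot(P[...,0]-M[0],P[...,1]-M[1])<130)&(Z>6)&(Z<16)&(h[...,1]>50)&(h[...,2]>70)
m=cv2.morphologyEx(m.astype(np.uint8),cv2.MORPH_OPEN,np.ones((3,3)))>0
rect(P[m],'lid'); 
A=np.c_[P[m][:,:2]-M,np.ones(m.sum())];print('plane',np.linalg.lstsq(A,P[m][:,2],rcond=None)[0])
c,p,d=look('wrist','w4.png');P=cloud(c,d);Z=P[...,2];h=cv2.cvtColor(p,cv2.COLOR_RGB2HSV)
m=(np.hypot(P[...,0]-M[0],P[...,1]-M[1])<130)&(Z>6)&(Z<16)&(h[...,1]>50)&(h[...,2]>70);rect(P[m],'lid w')
m=(p.sum(2)<130)&(np.hypot(P[...,0]-M[0],P[...,1]-M[1])<150)&(Z<9);rect(P[m],'mat w')
E
```

```text
16.05 [ 549.30662161 -319.35732159  190.07562477] [-3.1401793   0.00430054  2.92464034] 79.74866427964903 [-5.84347891e-01  5.01000340e-01  1.27809950e+00  2.30861218e-04
  1.35797162e+00 -1.93823712e+00]
lid 2389 [ 517.2 -362.6] [ 61.5 195.1] 167.91 [ 7.7 10.4 13.2]
plane [4.70488865e-04 1.07971551e-03 1.04195186e+01]
lid w 7679 [ 512.9 -379.7] [ 93.5 190.7] 167.8 [ 9.  10.3 11.6]
mat w 4827 [ 515.4 -363.3] [126.5 248.2] 168.21 [3.1 4.4 5.5]
```

View pics/s4.png

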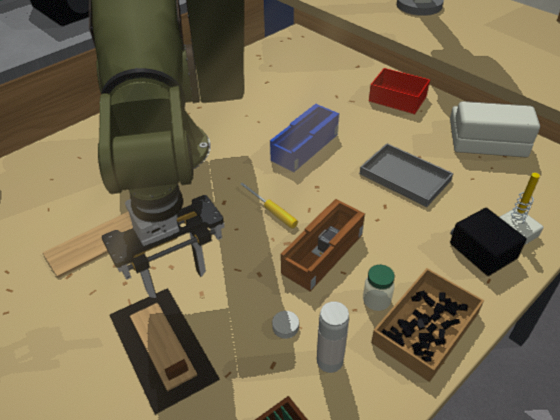

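The lid lies flat and centred on the mat (about (165,345), pull up). Next I go above the box; turning +20.6° lines the fingers up with the box's x.

Emit:
jog_arm --plan '[0,0.015,0.005,0,0,2,0.002,0.04,0.01,0,0,4,0.004,0.075,0.02,0,0,6,0.006,0.11,0.03,0,0,8,0.008,0.145,0.04,0,0,10,0.01,0.18,0.04,0,0,12,0.012,0.215,0.04,0,0,14,0.015,0.25,0.04,0,0,16,0.018,0.285,0.04,0,0,18,0.02,0.315,0.04,0,0,20,0.022,0.34,0.04,0,0,20.6,0.023,0.355,0.04,0,0,20.6,0.023,0.355,0.04,0,0,20.6,0.023,0.355,0.04,0,0,20.6]' --claw 0.07

```text
clock: 17.55
eef_pos: [571.4, 33.7, 226.3]
eef_rot: [-3.141, -0.001, -3.001]
wrist_force: [-0.7, 0.4, -0.1]
finger_gap: 70.5
finger_force: 0.0
```

```bash
python3 - <<'E'
from m import *
s=manip.read_state();print(s['clock'],s['eef_pos'],s['eef_rot'],s['finger_gap'],s['joints'])
c,p,d=look('wrist','w5.png');P=cloud(c,d);q=P[...,:2]-B;bx=q@ex;by=q@ey;Z=P[...,2]
rect(P[(abs(by)<45)&(abs(bx)<110)&(Z>68)&(Z<78)],'rim')
I=(abs(by)<24)&(bx>-90)&(bx<93)
for lo,hi in((8,14),(14,30),(30,44),(40,50)):
    m=I&(Z>lo)&(Z<hi); 
    if m.sum()>10: print(lo,hi,m.sum(),'bx',np.round(np.percentile(bx[m],[2,50,98]),1),'by',np.round(np.percentile(by[m],[2,50,98]),1)); rect(P[m],'')
E
```

```text
17.55 [571.35865699  33.69467764 226.25261116] [-3.14146304e+00 -5.03760288e-04 -3.00066924e+00] 70.49184371102668 [-4.99025695e-03  3.35453247e-01  1.42578250e+00 -2.05169459e-04
  1.38083647e+00 -1.71667124e+00]
rim 4113 [572.5  34.7] [ 80.5 206.2] 98.18 [68.4 73.1 74.5]
8 14 496 bx [-53.9  -5.   70. ] by [-19.    1.2  16.1]
 496 [574.6  43.3] [ 40.9 168.5] 97.03 [ 8.2 10.5 12. ]
14 30 29 bx [-5.9  4.2 44.5] by [ 6.4 13.2 15.9]
 29 [556.9  49.5] [15.6 56.2] 114.02 [15.8 24.3 28.7]
30 44 296 bx [ 0.1 20.7 41.2] by [-18.2  13.5  20.1]
 296 [568.5  56.2] [38.9 49.3] 97.54 [35.8 41.2 42.7]
40 50 1106 bx [-3.3 20.7 44.6] by [-17.    1.8  18.1]
 1106 [568.8  56.5] [37.8 49.5] 98.1 [40.9 46.2 47.6]
```

View pics/w5.png

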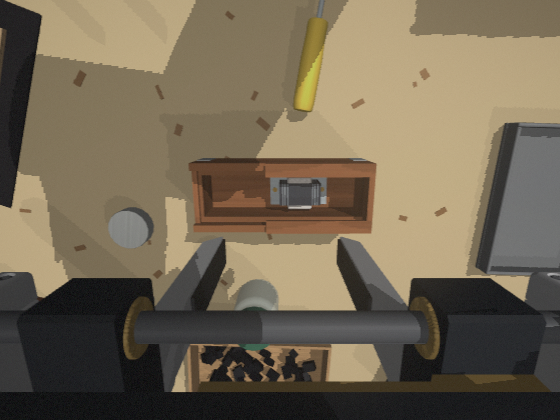

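The transformer stands in the box at about (300,192); its core top measures 49.5 mm long at 46 mm height, box x = +21 and yaw 98.1°. All consistent. I descend over it.

Emit:
jog_arm --plan '[-0.001,0.005,-0.02,0,0,0,-0.002,0.012,-0.05,0,0,0,-0.003,0.02,-0.09,0,0,0,-0.003,0.0215,-0.12,0,0,0,-0.003,0.0215,-0.135,0,0,0,-0.003,0.0215,-0.14,0,0,0,-0.003,0.0215,-0.14,0,0,0,-0.003,0.0215,-0.14,0,0,0]'

```text
clock: 18.4
eef_pos: [569.0, 55.3, 87.5]
eef_rot: [-3.141, 0.001, -3.001]
wrist_force: [0.1, 0.3, 0.2]
finger_gap: 70.0
finger_force: 0.0
```

Emit:
jog_arm --plan '[0,0.001,-0.015,0,0,0,0,0.001,-0.035,0,0,0,0,0.001,-0.052,0,0,0,0,0.001,-0.064,0,0,0,0,0.001,-0.07,0,0,0,0,0.001,-0.073,0,0,0,0,0.001,-0.073,0,0,0]'

```text
clock: 19.1
eef_pos: [568.6, 56.8, 13.6]
eef_rot: [-3.142, 0.0, -3.001]
wrist_force: [0.3, -0.7, 1.1]
finger_gap: 70.0
finger_force: 0.0
```

Emit:
jog_arm --plan '[0,0,0,0,0,0,0,0,0,0,0,0,0,0,0,0,0,0,0,0,0,0,0,0,0,0,0,0,0,0,0,0,0,0,0,0]' --claw 0.04 --force 40

```text
clock: 19.7
eef_pos: [568.7, 56.7, 13.9]
eef_rot: [-3.141, 0.001, -3.001]
wrist_force: [-1.2, -0.1, 5.7]
finger_gap: 49.8
finger_force: 40.0
```

Emit:
jog_arm --plan '[0,0,0.005,0,0,0,0,0,0.012,0,0,0,0,0,0.022,0,0,0,0,0,0.034,0,0,0,0,0,0.048,0,0,0,0,0,0.064,0,0,0,0,0,0.08,0,0,0,0,0,0.1,0,0,0,0,0,0.115,0,0,0,0,0,0.12,0,0,0,0,0,0.12,0,0,0]'

```text
clock: 20.8
eef_pos: [568.7, 56.8, 134.4]
eef_rot: [-3.141, 0.002, -3.001]
wrist_force: [-0.4, -1.2, -3.8]
finger_gap: 49.8
finger_force: 40.0
```

```bash
python3 - <<'E'
from m import *
s=manip.read_state();print(s['clock'],s['eef_pos'],s['eef_rot'],s['finger_gap'],s['wrist_force'])
for n in('scene','side'):
    c,p,d=look(n);P=cloud(c,d);X,Y,Z=P[...,0],P[...,1],P[...,2]
    m=(Z>17)&(Z<33)&(np.hypot(X-540,Y-381)<135);k,L,st,_=cv2.connectedComponentsWithStats(m.astype(np.uint8));rect(P[L==1+np.argmax(st[1:,4])],'tray '+n)
    h=cv2.cvtColor(p,cv2.COLOR_RGB2HSV)
    m=(np.hypot(X-540,Y-381)<130)&(Z<33)&(h[...,1]<60);k,L,st,_=cv2.connectedComponentsWithStats(m.astype(np.uint8));rect(P[L==1+np.argmax(st[1:,4])],'tray col '+n)
E
```

```text
20.8 [568.69692137  56.78227608 134.41039243] [-3.14145404e+00  1.50291442e-03 -3.00080147e+00] 49.78064495856002 [-0.41424697 -1.22318618 -3.77106427]
tray scene 696 [543.8 380. ] [202.8 139.6] 5.54 [17.7 23.1 27.5]
tray col scene 3149 [536.6 378.9] [217.1 139.8] 6.32 [ 2.3  6.9 25.3]
tray side 639 [538.5 382.7] [203.1 131.2] 6.35 [17.6 22.7 25.9]
tray col side 3622 [541.8 377. ] [210.  143.3] 6.36 [ 1.9  4.9 24. ]
```

Emit:
jog_arm --plan '[-0.001,0.012,0,0,0,0,-0.003,0.035,0,0,0,0,-0.006,0.065,0,0,0,0,-0.009,0.1,0,0,0,0,-0.012,0.135,0,0,0,0,-0.015,0.17,0,0,0,0,-0.018,0.205,0,0,0,0,-0.021,0.24,0,0,0,-0.5,-0.024,0.275,0,0,0,-1,-0.026,0.3,-0.01,0,0,-1.5,-0.0275,0.318,-0.03,0,0,-1.8,-0.0275,0.324,-0.05,0,0,-1.8,-0.0275,0.324,-0.07,0,0,-1.8,-0.0275,0.324,-0.08,0,0,-1.8,-0.0275,0.324,-0.08,0,0,-1.8,-0.0275,0.324,-0.08,0,0,-1.8]'

```text
clock: 22.5
eef_pos: [541.1, 381.0, 54.1]
eef_rot: [3.141, 0.001, -3.032]
wrist_force: [0.3, 0.5, -2.7]
finger_gap: 49.7
finger_force: 40.0
```

```bash
python3 - <<'E'
from m import *
s=manip.read_state();print(s['clock'],s['eef_pos'],s['eef_rot'],s['finger_gap'],s['wrist_force'])
c,p,d=look('scene');c2,p2,d2=look('side')
v=np.hstack([cv2.resize(p[110:270,330:480],(400,420)),cv2.resize(p2[200:350,70:220],(400,420))]);cv2.imwrite('pics/t6.png',v[:,:,::-1])
E
```

```text
22.5 [541.10337557 381.0357011   54.09406264] [ 3.14129995e+00  5.22660965e-04 -3.03223906e+00] 49.726278416774306 [ 0.25885289  0.45724088 -2.6868847 ]
```

View pics/t6.png

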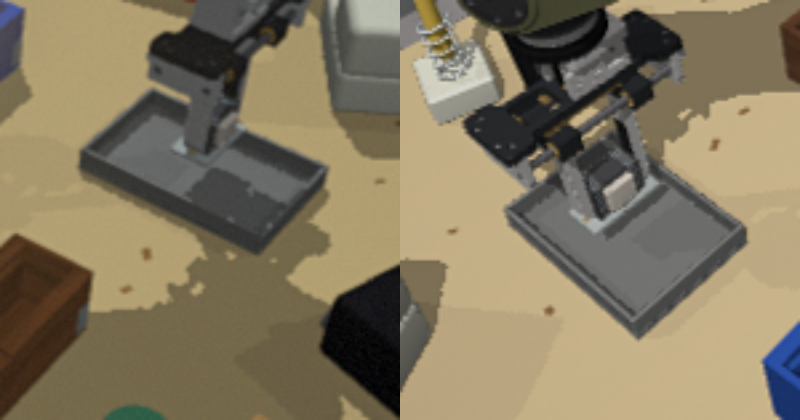

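Both views show the transformer held level over the tray's middle, at about (205,140) left and (615,190) right. I lower it gently; the target is TCP z of about 13.

Emit:
jog_arm --plan '[0,0,-0.01,0,0,0,0,0,-0.02,0,0,0,0,0,-0.028,0,0,0,0,0,-0.033,0,0,0,0,0,-0.036,0,0,0,0,0,-0.038,0,0,0,0,0,-0.039,0,0,0,0,0,-0.04,0,0,0,0,0,-0.0405,0,0,0,0,0,-0.0405,0,0,0,0,0,-0.0405,0,0,0]'

```text
clock: 23.7
eef_pos: [541.0, 380.8, 13.1]
eef_rot: [3.142, 0.0, -3.032]
wrist_force: [-0.6, 0.3, -3.2]
finger_gap: 49.9
finger_force: 40.0
```

Emit:
jog_arm --plan '[0,0,-0.0003,0,0,0,0,0,-0.0006,0,0,0,0,0,-0.0009,0,0,0,0,0,-0.001,0,0,0,0,0,-0.001,0,0,0]'

```text
clock: 24.2
eef_pos: [541.2, 380.9, 12.9]
eef_rot: [3.141, 0.001, -3.032]
wrist_force: [-3.6, -1.4, 6.6]
finger_gap: 49.6
finger_force: 40.0
```

In contact, with about 10 N on the floor. Release and retreat.

Emit:
jog_arm --plan '[0,0,0,0,0,0,0,0,0,0,0,0,0,0,0,0,0,0,0,0,0,0,0,0,0,0,0,0,0,0]' --claw 0.066

```text
clock: 24.7
eef_pos: [541.0, 380.8, 11.9]
eef_rot: [-3.142, -0.0, -3.032]
wrist_force: [-0.1, 0.3, 0.3]
finger_gap: 66.2
finger_force: 0.0
```

Emit:
jog_arm --plan '[0,0,0.01,0,0,0,0,0,0.03,0,0,0,0,0,0.06,0,0,0,0,0,0.1,0,0,0,0,0,0.14,0,0,0,0,0,0.17,0,0,0,0,0,0.17,0,0,0,0,0,0.17,0,0,0]'

```text
clock: 25.5
eef_pos: [541.0, 380.8, 182.6]
eef_rot: [3.141, 0.001, -3.032]
wrist_force: [0.1, 0.4, 0.0]
finger_gap: 66.0
finger_force: 0.0
```

```bash
python3 - <<'E'
from m import *
s=manip.read_state();print(s['clock'],s['eef_pos'],s['finger_gap'],s['wrist_force'])
c,p,d=look('wrist','w7.png');P=cloud(c,d);Z=P[...,2]
m=(np.hypot(P[...,0]-541,P[...,1]-381)<45)&(Z>42)&(Z<50);rect(P[m],'core top')
A=np.c_[P[m][:,:2]-[541,381],np.ones(m.sum())];print(np.linalg.lstsq(A,P[m][:,2],rcond=None)[0])
c,p,d=look('scene');P=cloud(c,d);Z=P[...,2];h=cv2.cvtColor(p,cv2.COLOR_RGB2HSV)
m=(np.hypot(P[...,0]-516,P[...,1]+363.7)<130)&(Z>6)&(Z<16)&(h[...,1]>50)&(h[...,2]>70);m=cv2.morphologyEx(m.astype(np.uint8),cv2.MORPH_OPEN,np.ones((3,3)))>0;rect(P[m],'lid')
E
```

```text
25.5 [540.97743602 380.77360612 182.62597902] 65.99385338294434 [0.10805384 0.43923797 0.02419471]
core top 1120 [540.4 380.9] [28.1 50. ] 95.62 [44.2 45.4 46.6]
[ 7.10806592e-03 -7.18132358e-04  4.53954547e+01]
lid 2374 [ 517.8 -362.7] [ 61.4 197.2] 167.75 [ 7.6 10.5 13.3]
```

View pics/w7.png

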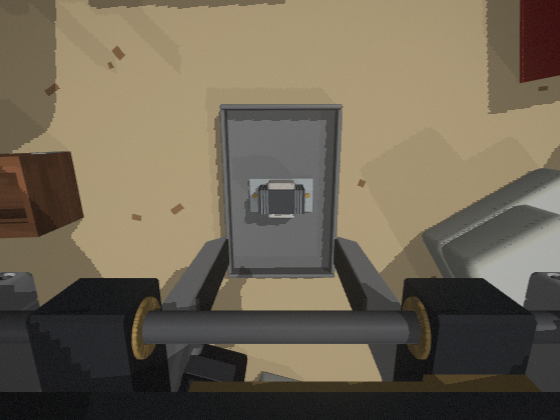

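The transformer stands upright in the middle of the tray (at (281,198), core top at 45 mm, level), and the lid is unchanged on the mat. Handing in.

```bash
python3 -c "
from cell import manip
print(manip.sign_off())"
```

```text
the job is handed in; nothing more can be done
None
```

I handed the job in at about 26 s of the 72 s allowed; no verdict came back. My last camera check showed the lid flat, pull up, centred on the mat, and the transformer upright and released in the middle of the tray. The lid was let go about 17 mm above the mat and landed flat. I never went near the tin, jar or spray can, but I did not re-measure where they stand.

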